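# Tip the rocker draining tray with a marble column base

## Task

One of the four small marble pieces is a column base: a plain round shaft on a wider, stepped round foot. Pick it up and set it gently, standing on its foot, on the rubber pad of the rocker draining tray (the half next to the white basin), then let go so that its weight tips the tray fully down towards the basin. Leave it standing upright on the pad with the tray tipped.

Things in the scene. Friction and masses are not known exactly. Their poses are not given: they have to be found in the camera images.
- column_mid (a point): Centre of the marble column base, on its axis, 40 mm above its underside; z runs up the shaft. Loose, upright, 0.3 to 0.47 kg, 80 mm tall: round foot 64 mm wide up to 10 mm, step 54 mm wide up to 18 mm, then a plain round shaft 44 mm wide to the flat top. The other marble pieces on the newspaper: a square plinth, a pointed finial, a low drum 34 mm high.
- pad (a point): Centre of the top face of the rubber pad (100 x 112 mm) on the rocker tray, about 130 mm above the table; moves with the tray. x: along the tray to the basin, y: along the pivot, z: square to the tray. Pivot line at x = -66, z = -10 mm from here. Lips 8 mm above the pad at y = +-60 mm, 4 mm at x = +54 mm. The stand's side plates (y = +-74 mm) end 10 mm over the pivot.
- tray (a joint): Tilt of the rocker tray, rad: 0 level, positive tips the pad half down to the basin. Empty, a counterweight holds it at the stop at -0.14 (pad end up); fully tipped is the stop at +0.26. Swings freely, lightly damped; a few newtons on the pad move it. The column base tips it if its axis stands over about 35 mm from the pivot on the pad's side; the pad's middle is right.
There are look-alikes about, which are no part of the job. What is shaped like the part that bears column_mid but pink is not meant.

How it is judged:
At the end, for the whole second after the job is handed in: The tray is tipped to the basin (joint tray above 0.22 rad) and the column base stands at rest on the rubber pad on its foot: its centre 30 to 50 mm off the pad's face, within 40 mm of the pad's middle either way (35 mm towards the basin) and its axis within 10 degrees of square to the pad (value of joint tray above 0.22 rad and x of column_mid in the frame of pad between -0.04 and 0.035 m and y of column_mid in the frame of pad between -0.04 and 0.04 m and z of column_mid in the frame of pad between 0.03 and 0.05 m and angle between the z axis of column_mid and the z axis of pad, either way round below 0.17 rad and angle between column_mid's own z axis and vertical below 0.6 rad and linear speed of column below 0.02 m/s); the robot touches nothing.
It fails at once if the column base is dropped onto the tray (unheld and falling faster than 0.7 m/s, a drop of about 25 mm) (distance between column_mid and pad below 0.12 m and linear speed of column above 0.7 m/s and contact force between column and the fingers below 0.5 N).
It fails at once if the column base is knocked hard onto the tray (more than 45 N between them) (contact force between column and tray above 45 N).
It also fails if it takes over 40 s, if anything falls off the work surface, if the arm or the gripper's body presses on something with over 40 N, if the wrist force passes 120 N, or if a joint passes its speed limit or range.

## Robot

A 6-joint arm with a two-finger parallel gripper is mounted at the origin on the work surface. World frame = base frame: x ahead of the robot, y to its left, z up, the work surface at z = 0. Lengths are in m, angles in rad, forces in N, time in s.
With the tool pointing down it reaches from about 0.425 to 0.95 m from the base axis. Payload 3.5 kg.
Tool frame: the origin (TCP) lies on the mounting face of the last link; the fingertips stand 173 mm ahead of it and the grasp point (between the pads) lies 155 mm ahead of it; z points along the fingers, x is the direction in which the jaws open and shut, and the axes are right-handed (so a half turn about z gives the same grasp; the last joint's range is limited). The gripper opens to 85 mm and grips with 20 to 120 N. Pads are 22 mm wide; open, the fingers measure 114 mm over their backs; the gripper's body (76 mm by 85 mm) begins 54 mm behind the grasp point. The pads swing forward as they close: fully open they stand 13 mm farther back than shut.
Start: joints at [-1.386, 0.286, 1.577, -0, 1.279, -0.15], TCP at [0.222, -0.637, 0.405] pointing down, gripper open.
Joint ranges: [-2.77, 2.77], [-0.9, 2.22], [0.21, 2.48], [-1.53, 4.67], [0.24, 2.81], [-2.84, 2.84]. Speed limits (rad/s): [2.79, 2.79, 3.14, 3.14, 3.14, 3.14].

## Interface

Orientations are given as a unit quaternion [x, y, z, w].
In Python, from plant import get_state, read_camera, sign_off gives the robot as it stands.
- The arm moves only by the shell command python3 -m jog 'ROWS' [FORCE]. ROWS is JSON, a list of rows, each an object of numbers: "grip": the closure, from 0 (fully open) to 1 (shut); "x", "y", "z": the shift along the tool's x, y, z in mm; "rx", "ry", "rz": the turn, a rotation vector about the tool's x, y, z in degrees. A call has 1 to 8 rows; each row shifts and turns the commanded pose from where the row before left it, along the tool's axes as they then stand; what a row does not reach is not made up. A row lasts 1/12 s, in which the tool goes at most 41.7 mm and 7.16 degrees, less where a joint would pass 70% of its speed; a pose out of reach is approached as far as the arm can. A call with a gripper value outside its range is refused whole. The fingers move at their own pace and stop on an object; FORCE is the grip in N (left out, the last holds). Time passes only in rows, so rows that do not move let the fingers close. It gives the time, the measured TCP pose, the force and the opening at its end, in the units of the state.
- get_state(): the state, without advancing time (a new reading comes with each control period).
- read_camera(name): name is "scene" or "top"; returns a dict with "frame" (384x512x3 uint8, red, green, blue), "intrinsics" (3x3 intrinsics, pixels), "k1" (the pictures are not rectified: a ray, as slopes to the right and down, at radius r is drawn at 1 + k1 r^2 times it, then the intrinsics apply), "R" (3x3) and "t" (3): a world point X has camera coordinates R X + t. Camera axes: x right, y down, z forward; pixel columns grow to the right and rows downward; lengths in m; the calibration is good to about 2 mm. A picture is of the moment at which its call begins. There is no depth.
- sign_off(): hands the job in, once; it reports no verdict.
The state is a dict: "time": time; "qpos": joint angles; "dq": joint speeds; "joint_efforts": joint torques, N m; "eef_pos": TCP position; "tcp_rot": TCP orientation; "contact_force": force on the tool from outside, world axes, zero at the start; "wrist_torque": the same for the moment, N m; "opening": opening from 0.0 (shut) to 1.0 (fully open).
Only numpy, scipy, OpenCV 4.12 (cv2) and the standard library are available. Lean on these libraries where they do the work, as an engineer would, in place of code of your own. Each camera call takes 0.05 s, during which the arm holds its last target.

## Working session

There is one attempt and no reset: what is moved stays moved. The work goes in short steps, Python scripts to look and compute and a shell command to move; the robot and the scene stay as the last step left them, time stands still between calls to the robot, and variables do not carry over. Pictures are saved under pics/ and viewed, and the job is handed in when it is done.

```bash
mkdir -p pics; ls
cat > h.py <<'E'
import numpy as np, cv2
from plant import get_state, read_camera
def snap(n,tag):
    c=read_camera(n); cv2.imwrite(f'pics/{tag}.png',c['frame'][:,:,::-1]); np.savez(f'{tag}.npz',**c); return c
def ray(c,u,v):
    K=np.array(c['intrinsics']);k=float(c['k1'])
    d=np.array([(u-K[0,2])/K[0,0],(v-K[1,2])/K[1,1]]);s=d.copy()
    for _ in range(30): s=d/(1+k*(s@s))
    R=np.array(c['R']);t=np.array(c['t'])
    return -R.T@t, R.T@np.array([s[0],s[1],1])
def onz(c,u,v,z):
    o,d=ray(c,u,v); return o+d*(z-o[2])/d[2]
def proj(c,X):
    p=np.array(c['R'])@np.array(X)+np.array(c['t']); s=p[:2]/p[2]; s=s*(1+float(c['k1'])*(s@s)); K=np.array(c['intrinsics'])
    return K[0,0]*s[0]+K[0,2],K[1,1]*s[1]+K[1,2]
def tri(c1,p1,c2,p2):
    o1,d1=ray(c1,*p1);o2,d2=ray(c2,*p2)
    s=np.linalg.lstsq(np.c_[d1,-d2],o2-o1,rcond=None)[0]
    a=o1+s[0]*d1;b=o2+s[1]*d2
    return (a+b)/2,np.linalg.norm(a-b)
E
python3 - <<'E'
from h import *
s=get_state(); print(s)
for n in('scene','top'):
    c=snap(n,n+'0'); print(n,c['intrinsics'],c['k1'],c['R'],c['t'])
E
```

```text
pics
{'time': 0.0, 'qpos': array([-1.38596310e+00,  2.87175473e-01,  1.57816746e+00, -1.96622825e-05,
        1.27858666e+00, -1.49997079e-01]), 'dq': array([ 1.45407497e-04, -7.16425760e-05,  1.04046345e-03, -1.26907212e-03,
        9.16842768e-04, -2.96739342e-04]), 'joint_efforts': array([ 7.15149071e-06, -4.05982876e+01, -2.92628074e+01, -1.43885995e-04,
        5.71145807e-03, -6.41840884e-06]), 'eef_pos': array([ 0.22179314, -0.63725701,  0.40334532]), 'tcp_rot': array([ 8.15049832e-01, -5.79389684e-01, -8.47034445e-04, -8.04945925e-04]), 'contact_force': array([0.21882384, 0.34058403, 0.59175431]), 'wrist_torque': array([ 0.01989776,  0.04534042, -0.00493671]), 'opening': 1.0009596869689392}
scene [[395.33034234   0.         255.34571143]
 [  0.         395.33034234 186.8128303 ]
 [  0.           0.           1.        ]] -0.12629979861008134 [[ 0.16682331  0.98584127  0.01694026]
 [ 0.61765605 -0.09109627 -0.78115458]
 [-0.76855123  0.14077805 -0.6241078 ]] [ 0.01631014 -0.27216612  1.41228801]
top [[384.43118696   0.         251.40307744]
 [  0.         384.43118696 191.49315965]
 [  0.           0.           1.        ]] -0.07106353478116037 [[ 0.02167934 -0.99969101 -0.0121614 ]
 [-0.99329191 -0.0201554  -0.11386369]
 [ 0.11358339  0.01454831 -0.99342194]] [-0.10815962  0.56726796  0.87896949]
```

View pics/scene0.png

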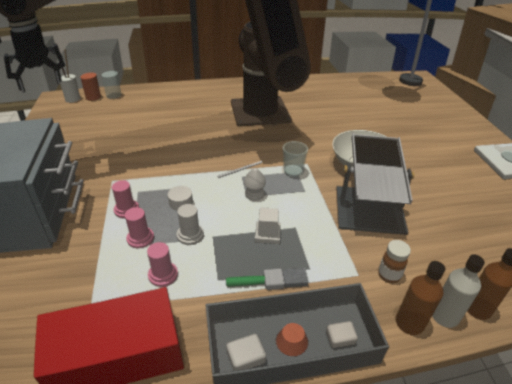

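View pics/top0.png

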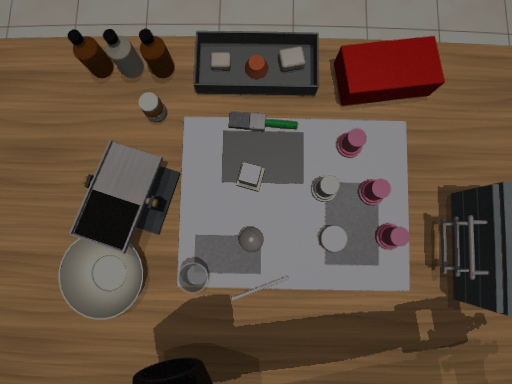

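Run:
```python
from h import *
a=cv2.imread('pics/scene0.png');b=cv2.imread('pics/top0.png')
A=cv2.resize(a[170:270,110:230],None,fx=5,fy=5,interpolation=2)
cv2.imwrite('pics/c1.png',A)
cv2.imwrite('pics/c2.png',cv2.resize(b[140:260,290:410],None,fx=5,fy=5,interpolation=2))
cv2.imwrite('pics/c3.png',cv2.resize(b[130:260,60:200],None,fx=5,fy=4.6,interpolation=2))
cv2.imwrite('pics/c4.png',cv2.resize(a[125:240,325:420],None,fx=5,fy=5,interpolation=2))
```

```text
(no output)
```

View pics/c1.png

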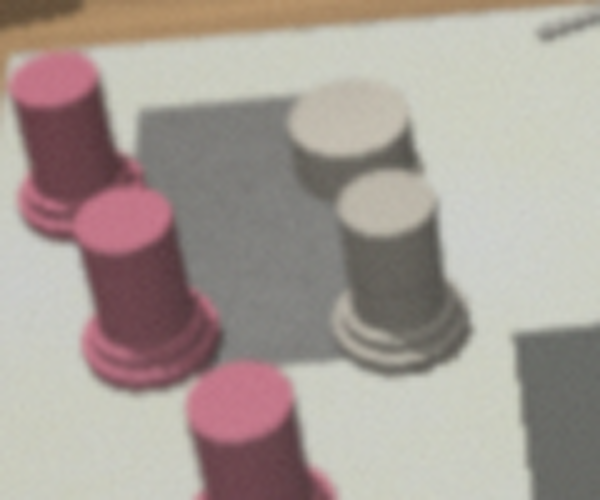

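View pics/c2.png

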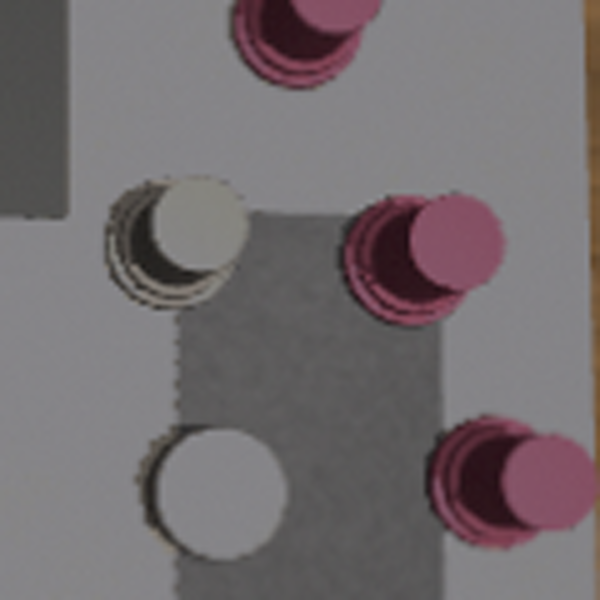

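View pics/c3.png

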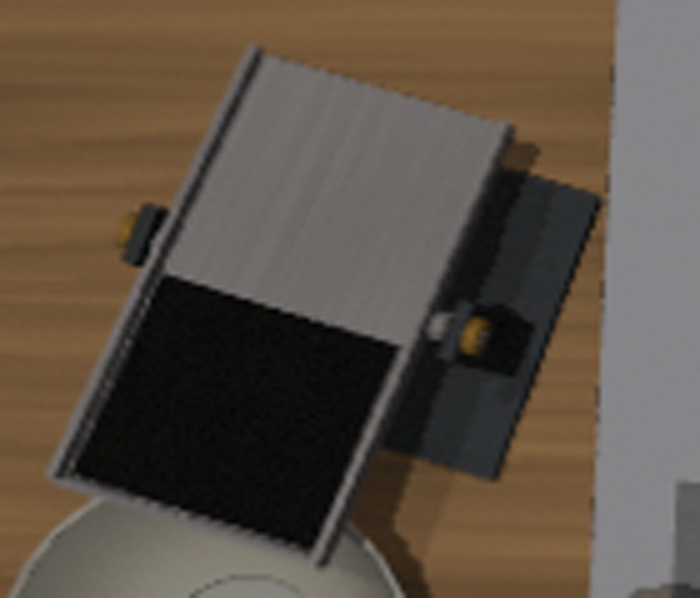

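View pics/c4.png

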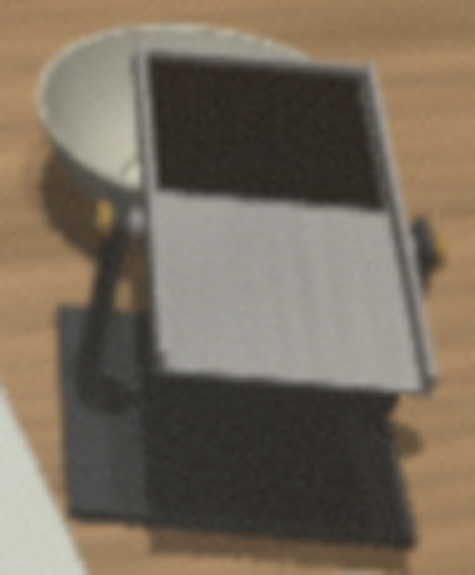

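Run:
```python
from h import *
s=dict(np.load('scene0.npz'));t=dict(np.load('top0.npz'))
print('coltop',tri(s,(187.2,210.6),t,(330,184.8)),onz(s,187.2,210.6,.08),onz(t,330,184.8,.08),'foot',onz(t,324.4,188.6,.005))
for p,q in [((356,137),(122,249.1)),((399,138.6),(74.4,233.3)),((356,163),(140,205)),((401.6,166.4),(93,189.8))]:
    print(tri(s,p,t,q))
# predicted pad
```

```text
coltop (array([ 0.58319552, -0.27231059,  0.07677343]), np.float64(0.0031581870489023676)) [ 0.5873101  -0.27058085  0.08      ] [ 0.58262336 -0.27329169  0.08      ] foot [ 0.5831957  -0.27390113  0.005     ]
(array([0.43156004, 0.17148823, 0.13825764]), np.float64(0.004574533485195737))
(array([0.46225371, 0.2761256 , 0.14353379]), np.float64(0.009214325385163747))
(array([0.52496298, 0.14014395, 0.12428192]), np.float64(0.00025184704391255705))
(array([0.55578087, 0.24605433, 0.1254181 ]), np.float64(0.0020732537449793514))
```

```bash
cat >> h.py <<'E'
def padT(p,tilt):
    x,y,zp,yaw=p  # pivot point world (mid), yaw of tray x
    f=np.array([np.cos(yaw),np.sin(yaw),0]);z=np.array([0,0,1.])
    X=f*np.cos(tilt)-z*np.sin(tilt);Z=f*np.sin(tilt)+z*np.cos(tilt);Y=np.cross(Z,X)
    R=np.c_[X,Y,Z];return R,np.array([x,y,zp])+R@np.array([.066,0,.010])
E
python3 - <<'E'
from h import *
from scipy.optimize import least_squares
s=dict(np.load('scene0.npz'));t=dict(np.load('top0.npz'))
# local corners of pad: left/right
L=[(.05,.056,0),(.05,-.056,0),(-.05,.056,0),(-.05,-.056,0)]
S=[(356,137),(399,138.6),(356,163),(401.6,166.4)]
T=[(122,249.1),(74.4,233.3),(140,205),(93,189.8)]
def f(p,tl=-.14,which=3):
    R,c=padT(p,tl);r=[]
    for l,a,b in zip(L,S,T):
        X=c+R@np.array(l)
        if which&1: r+=list(np.array(proj(s,X))-a)
        if which&2: r+=list(np.array(proj(t,X))-b)
    return np.array(r)
p0=[.55,.19,.12,np.radians(162)]
for w in(3,1,2):
    r=least_squares(f,p0,kwargs=dict(which=w),loss='soft_l1'); print(w,r.x,np.degrees(r.x[3]),padT(r.x,-.14)[1],np.round(r.fun,1))
    if w==3:P=r.x
r=least_squares(lambda q:f(q[:4],q[4]),p0+[-.14]);print('free tilt',r.x)
# overlay
for n,c,o in(('scene',s,(325,125)),('top',t,(60,150))):
    im=cv2.imread(f'pics/{n}0.png');im=cv2.resize(im[o[1]:o[1]+110,o[0]:o[0]+130],None,fx=5,fy=5,interpolation=2)
    R,cc=padT(P,-.14)
    q=np.array([proj(c,cc+R@np.array(L[i])) for i in(0,1,3,2)])
    cv2.polylines(im,[np.int32(((q-o)+.5)*5)],True,(0,0,255),1);cv2.imwrite(f'pics/ov_{n}.png',im)
E
```

```text
3 [0.55457042 0.18959521 0.11296275 2.85168537] 163.38953640159409 [0.49328057 0.2078787  0.13207475] [-2.2 -0.4  0.2  0.6 -2.4  1.8 -1.  -0.5 -0.1 -0.3 -0.1  0.1  0.2  0.4
 -1.  -0.6]
1 [0.54979257 0.19264858 0.11034891 2.81496777] 161.28577250134725 [0.48921521 0.21316965 0.12946091] [-0.4 -0.8 -0.7  2.2  0.4 -1.1  0.6  0.5]
2 [0.55484442 0.19367467 0.10022449 2.85427755] 163.53805727151308 [0.49350739 0.21179922 0.1193365 ] [ 0.5  0.2  0.  -0.5 -0.2  0.3 -0.4  0. ]
free tilt [ 0.55417479  0.19003138  0.11130627  2.85078975 -0.1742597 ]
```

```bash
python3 -c "
import cv2,numpy as np
cv2.imwrite('pics/ov.png',cv2.resize(np.vstack([cv2.imread('pics/ov_scene.png')[:, :475].copy() if 0 else cv2.resize(cv2.imread('pics/ov_scene.png'),(475,300)),cv2.resize(cv2.imread('pics/ov_top.png'),(475,300))]),None,fx=1,fy=1))"
```

```text
(no output)
```

View pics/ov_top.png

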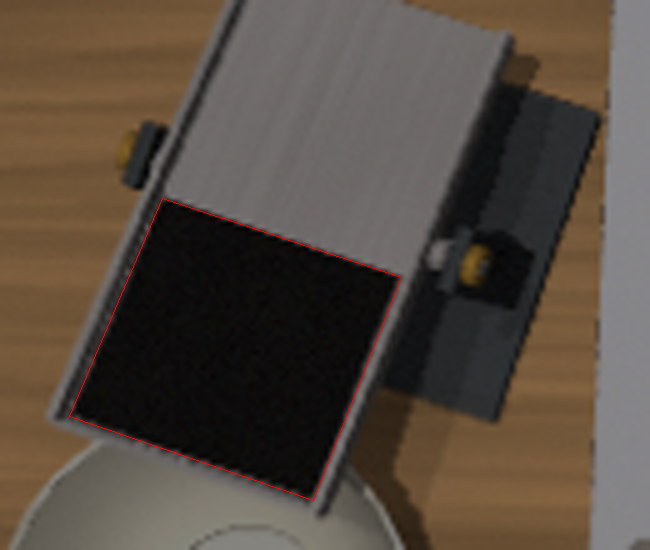

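View pics/ov_scene.png

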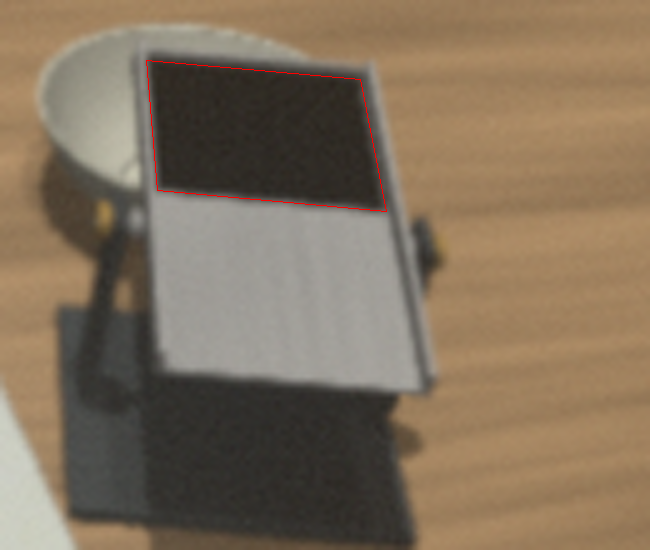

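The column base is the white one at scene (187,222) and top (328,187). The crop shows a plain round shaft on a two-step foot. The drum at (180,197) scene is low and has no foot, the finial at (255,182) is pointed, the plinth at (268,222) is square, and the other three of that shape are pink. Triangulated, its top is at z≈0.077 (should be 0.080), so its position is about (0.584, −0.272).

```bash
cat >> h.py <<'E'
from scipy.spatial.transform import Rotation as Ro
def need(tgt,Rt=None):
    s=get_state();R=Ro.from_quat(s['tcp_rot'])
    print('t',s['time'],'eef',np.round(s['eef_pos'],4),'shift mm',np.round(R.inv().apply(np.array(tgt)-s['eef_pos'])*1000,1),'F',np.round(s['contact_force'],2),'open',round(s['opening'],3))
    if Rt is not None: print('rotvec deg',np.round((R.inv()*Ro.from_matrix(Rt)).as_rotvec(degrees=True),2))
    print('q',np.round(s['qpos'],2))
E
python3 -m jog '[{"grip":0,"x":-10,"y":-7},{"x":-20,"y":-15},{"x":-25,"y":-19},{"x":-25,"y":-19},{"x":-25,"y":-19},{"x":-25,"y":-19},{"x":-20,"y":-20},{"x":-7,"y":-20}]' 
python3 -m jog '[{"x":-5,"y":-25},{"x":-5,"y":-25},{"x":-5,"y":-25},{"x":-5,"y":-25},{"x":-5,"y":-25},{"x":-5,"y":-25},{"x":-5,"y":-25},{"x":-5,"y":-25}]'
python3 -c "
from h import *
need([.584,-.272,.205])"
```

```text
t 0.1 eef [ 0.2217 -0.6373  0.4035] shift mm [-225.6 -462.1  199.1] F [-0.69  0.35 -0.17] open 1.002
q [-1.39  0.29  1.58 -0.    1.28 -0.15]$[0]: bad value
$[0]: bad value
```

```bash
python3 -m jog '[{"grip":0,"x":-10,"y":-7,"z":0,"rx":0,"ry":0,"rz":0}]'
```

```text
time: 0.18
eef_pos: [0.2244, -0.6266, 0.4036]
tcp_rot: [0.815, -0.58, -0.0, -0.0]
contact_force: [-1.0, -0.3, -0.7]
opening: 1.0
```

```bash
python3 -m jog '[{"grip":0,"x":-20,"y":-15,"z":0,"rx":0,"ry":0,"rz":0},{"grip":0,"x":-25,"y":-19,"z":0,"rx":0,"ry":0,"rz":0},{"grip":0,"x":-25,"y":-19,"z":0,"rx":0,"ry":0,"rz":0},{"grip":0,"x":-25,"y":-19,"z":0,"rx":0,"ry":0,"rz":0},{"grip":0,"x":-25,"y":-19,"z":0,"rx":0,"ry":0,"rz":0},{"grip":0,"x":-15,"y":-23,"z":0,"rx":0,"ry":0,"rz":0},{"grip":0,"x":-10,"y":-25,"z":0,"rx":0,"ry":0,"rz":0},{"grip":0,"x":-7,"y":-25,"z":0,"rx":0,"ry":0,"rz":0}]'
python3 -m jog '[{"grip":0,"x":-5,"y":-28,"z":0,"rx":0,"ry":0,"rz":0},{"grip":0,"x":-5,"y":-28,"z":0,"rx":0,"ry":0,"rz":0},{"grip":0,"x":-5,"y":-28,"z":0,"rx":0,"ry":0,"rz":0},{"grip":0,"x":-5,"y":-28,"z":0,"rx":0,"ry":0,"rz":0},{"grip":0,"x":-5,"y":-28,"z":0,"rx":0,"ry":0,"rz":0},{"grip":0,"x":-5,"y":-28,"z":0,"rx":0,"ry":0,"rz":0},{"grip":0,"x":-5,"y":-28,"z":0,"rx":0,"ry":0,"rz":0},{"grip":0,"x":-5,"y":-20,"z":0,"rx":0,"ry":0,"rz":0}]'
python3 -c "
from h import *
need([.584,-.272,.205])"
```

```text
time: 0.85
eef_pos: [0.3305, -0.4266, 0.4043]
tcp_rot: [0.815, -0.58, -0.0, -0.0]
contact_force: [0.5, -0.7, -0.3]
opening: 1.0
time: 1.52
eef_pos: [0.5225, -0.3182, 0.4041]
tcp_rot: [0.815, -0.579, -0.0, -0.0]
contact_force: [0.5, 0.2, -0.4]
opening: 0.999
t 1.5167 eef [ 0.5225 -0.3182  0.4041] shift mm [-23.2 -73.3 199.1] F [ 0.52  0.18 -0.4 ] open 0.999
q [-0.71  0.15  1.74  0.    1.25  0.52]
```

```bash
python3 -m jog '[{"grip":0,"x":-7,"y":-22,"z":0,"rx":0,"ry":0,"rz":0},{"grip":0,"x":-7,"y":-22,"z":10,"rx":0,"ry":0,"rz":0},{"grip":0,"x":-7,"y":-20,"z":20,"rx":0,"ry":0,"rz":0},{"grip":0,"x":-2,"y":-10,"z":25,"rx":0,"ry":0,"rz":0},{"grip":0,"x":0,"y":0,"z":25,"rx":0,"ry":0,"rz":0},{"grip":0,"x":0,"y":0,"z":15,"rx":0,"ry":0,"rz":0},{"grip":0,"x":0,"y":0,"z":0,"rx":0,"ry":0,"rz":0}]'
python3 - <<'E'
from h import *
need([.584,-.272,.205])
a=snap('scene','s1')['frame'];b=snap('top','t1')['frame']
cv2.imwrite('pics/d1.png',np.hstack([cv2.resize(a[100:270,130:260],None,fx=3.0,fy=3.0,interpolation=2),cv2.resize(b[100:270,260:390],None,fx=3,fy=3,interpolation=2)])[:,:,::-1])
E
```

```text
time: 2.1
eef_pos: [0.5821, -0.2723, 0.3038]
tcp_rot: [0.815, -0.579, -0.005, 0.0]
contact_force: [-0.1, 0.1, -0.8]
opening: 1.003
t 2.1 eef [ 0.5821 -0.2723  0.3038] shift mm [ 1.2 -2.5 98.8] F [-0.15  0.11 -0.75] open 1.003
q [-0.6   0.31  1.74 -0.    1.1   0.64]
```

View pics/d1.png

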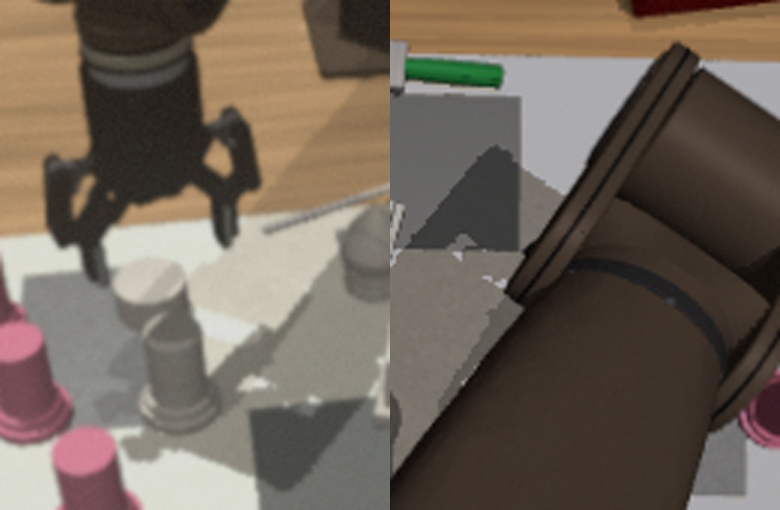

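The scene view (left crop) shows the open fingers straddling the line above the white column, whose top is at crop (172,320). The top view is blocked by the arm. I'm descending.

```bash
python3 -m jog '[{"grip":0,"x":1,"y":-2,"z":10,"rx":0,"ry":0,"rz":0},{"grip":0,"x":0,"y":0,"z":18,"rx":0,"ry":0,"rz":0},{"grip":0,"x":0,"y":0,"z":18,"rx":0,"ry":0,"rz":0},{"grip":0,"x":0,"y":0,"z":18,"rx":0,"ry":0,"rz":0},{"grip":0,"x":0,"y":0,"z":14,"rx":0,"ry":0,"rz":0},{"grip":0,"x":0,"y":0,"z":12,"rx":0,"ry":0,"rz":0},{"grip":0,"x":0,"y":0,"z":8,"rx":0,"ry":0,"rz":0},{"grip":0,"x":0,"y":0,"z":0,"rx":0,"ry":0,"rz":0}]'
python3 - <<'E'
from h import *
need([.584,-.272,.205])
a=snap('scene','s2')['frame']
cv2.imwrite('pics/d2.png',cv2.resize(a[120:270,130:260],None,fx=4.0,fy=4.0,interpolation=2)[:,:,::-1])
E
```

```text
time: 2.87
eef_pos: [0.585, -0.2736, 0.2099]
tcp_rot: [0.815, -0.579, -0.001, 0.0]
contact_force: [-0.9, 0.5, 0.8]
opening: 0.999
t 2.8667 eef [ 0.585  -0.2736  0.2099] shift mm [-1.9  0.4  4.9] F [-0.87  0.53  0.83] open 0.999
q [-0.59  0.44  1.76 -0.    0.94  0.64]
```

View pics/d2.png

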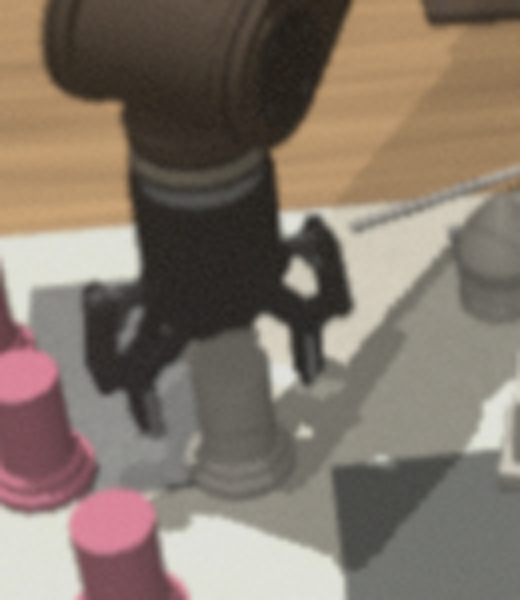

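```bash
python3 -m jog '[{"grip":0.3,"x":0,"y":0,"z":2,"rx":0,"ry":0,"rz":0},{"grip":0.4,"x":0,"y":0,"z":0,"rx":0,"ry":0,"rz":0},{"grip":0.5,"x":0,"y":0,"z":0,"rx":0,"ry":0,"rz":0},{"grip":0.7,"x":0,"y":0,"z":0,"rx":0,"ry":0,"rz":0},{"grip":0.9,"x":0,"y":0,"z":0,"rx":0,"ry":0,"rz":0},{"grip":0.9,"x":0,"y":0,"z":0,"rx":0,"ry":0,"rz":0},{"grip":0.9,"x":0,"y":0,"z":0,"rx":0,"ry":0,"rz":0},{"grip":0.9,"x":0,"y":0,"z":0,"rx":0,"ry":0,"rz":0}]' 60
python3 -m jog '[{"grip":0.9,"x":0,"y":0,"z":0,"rx":0,"ry":0,"rz":0},{"grip":0.9,"x":0,"y":0,"z":-5,"rx":0,"ry":0,"rz":0},{"grip":0.9,"x":0,"y":0,"z":-10,"rx":0,"ry":0,"rz":0},{"grip":0.9,"x":0,"y":0,"z":-15,"rx":0,"ry":0,"rz":0},{"grip":0.9,"x":0,"y":0,"z":-15,"rx":0,"ry":0,"rz":0},{"grip":0.9,"x":0,"y":0,"z":-10,"rx":0,"ry":0,"rz":0},{"grip":0.9,"x":0,"y":0,"z":-5,"rx":0,"ry":0,"rz":0},{"grip":0.9,"x":0,"y":0,"z":0,"rx":0,"ry":0,"rz":0}]'
python3 - <<'E'
from h import *
need([.584,-.272,.205])
a=snap('scene','s3')['frame']
cv2.imwrite('pics/d3.png',cv2.resize(a[100:250,130:260],None,fx=4.0,fy=4.0,interpolation=2)[:,:,::-1])
E
```

```text
time: 3.58
eef_pos: [0.5859, -0.2739, 0.2109]
tcp_rot: [0.815, -0.579, 0.001, -0.0]
contact_force: [-0.9, 2.2, 5.5]
opening: 0.502
time: 4.25
eef_pos: [0.5861, -0.2742, 0.2726]
tcp_rot: [0.815, -0.579, 0.002, -0.0]
contact_force: [0.3, 0.2, -3.3]
opening: 0.499
t 4.25 eef [ 0.5861 -0.2742  0.2726] shift mm [-3.   1.4 67.6] F [ 0.3   0.15 -3.31] open 0.499
q [-0.59  0.36  1.74 -0.    1.04  0.64]
```

View pics/d3.png

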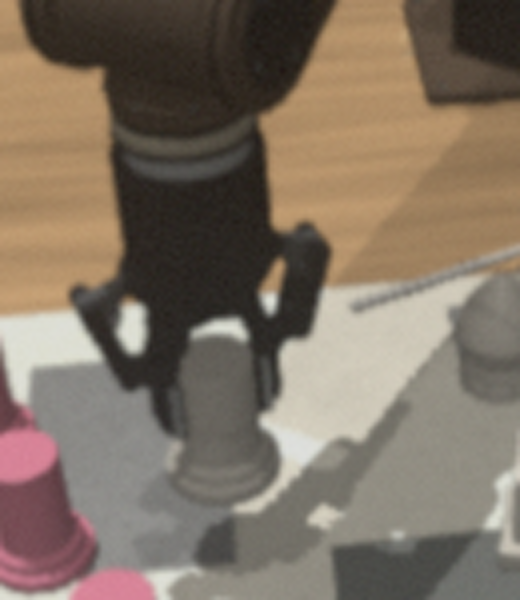

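The column is held upright with its foot clear of the newspaper, and the force of −3.3 N matches its weight. Next I work out the tray-side poses.

```bash
cat >> h.py <<'E'
P=[.5546,.1896,.1150,np.radians(163.4)]
def tcp(th,up,dx=-.005):
    R,c=padT(P,th)
    X=R[:,1];Z=-R[:,2]   # tool x = +pad y
    return c+R@np.array([dx,0,.211+up]), np.c_[X,np.cross(Z,X),Z]
E
python3 - <<'E'
from h import *
for th,up in((0,.04),(0,0),(.1,0),(.25,0)):
    p,R=tcp(th,up);print(th,up,np.round(p,4));
p,R=tcp(0,.1);need(p,R)
p0,R0=tcp(0,0);p1,R1=tcp(.25,0)
print('arc in tool frame',R0.T@(p1-p0)*1000,Ro.from_matrix(R0.T@R1).as_rotvec(degrees=True))
pp=p0
for th in np.linspace(.03125,.25,8):
    p,R=tcp(th,0);pr,Rr=tcp(th-.03125,0);print(Rr.T@(p-pr)*1000)
E
```

```text
0 0.04 [0.4961 0.207  0.376 ]
0 0 [0.4961 0.207  0.336 ]
0.1 0 [0.4753 0.2132 0.3288]
0.25 0 [0.4456 0.2221 0.314 ]
t 4.3 eef [ 0.5857 -0.274   0.2712] shift mm [-483.4  -73.7 -165.7] F [ 0.83 -0.59 -4.68] open 0.497
rotvec deg [-0.12 -0.09 35.78]
q [-0.59  0.36  1.74 -0.    1.04  0.64]
arc in tool frame [-2.63747043e-14  5.27799327e+01  2.19619963e+01] [1.43239449e+01 9.36171146e-17 2.71949809e-15]
[-4.36314290e-14  6.87534326e+00  2.01384113e+00]
[3.43182949e-14 6.87534326e+00 2.01384113e+00]
[-1.57777620e-14  6.87534326e+00  2.01384113e+00]
[3.05339086e-15 6.87534326e+00 2.01384113e+00]
[1.58652673e-14 6.87534326e+00 2.01384113e+00]
[-1.52004621e-14  6.87534326e+00  2.01384113e+00]
[-3.17639613e-15  6.87534326e+00  2.01384113e+00]
[-1.43303110e-15  6.87534326e+00  2.01384113e+00]
```

```bash
python3 -m jog '[{"grip":0.9,"x":0,"y":0,"z":-10,"rx":0,"ry":0,"rz":0},{"grip":0.9,"x":0,"y":0,"z":-20,"rx":0,"ry":0,"rz":0},{"grip":0.9,"x":0,"y":0,"z":-25,"rx":0,"ry":0,"rz":0},{"grip":0.9,"x":-5,"y":-1,"z":-25,"rx":0,"ry":0,"rz":0},{"grip":0.9,"x":-10,"y":-2,"z":-25,"rx":0,"ry":0,"rz":0},{"grip":0.9,"x":-15,"y":-2,"z":-25,"rx":0,"ry":0,"rz":0},{"grip":0.9,"x":-20,"y":-3,"z":-20,"rx":0,"ry":0,"rz":0},{"grip":0.9,"x":-20,"y":-3,"z":-15,"rx":0,"ry":0,"rz":0}]'
python3 -m jog '[{"grip":0.9,"x":-25,"y":-4,"z":0,"rx":0,"ry":0,"rz":0},{"grip":0.9,"x":-25,"y":-4,"z":0,"rx":0,"ry":0,"rz":0},{"grip":0.9,"x":-25,"y":-4,"z":0,"rx":0,"ry":0,"rz":0},{"grip":0.9,"x":-25,"y":-4,"z":0,"rx":0,"ry":0,"rz":0},{"grip":0.9,"x":-25,"y":-4,"z":0,"rx":0,"ry":0,"rz":0},{"grip":0.9,"x":-25,"y":-4,"z":0,"rx":0,"ry":0,"rz":0},{"grip":0.9,"x":-25,"y":-4,"z":0,"rx":0,"ry":0,"rz":0},{"grip":0.9,"x":-25,"y":-4,"z":0,"rx":0,"ry":0,"rz":0}]'
python3 -m jog '[{"grip":0.9,"x":-25,"y":-4,"z":0,"rx":0,"ry":0,"rz":0},{"grip":0.9,"x":-25,"y":-4,"z":0,"rx":0,"ry":0,"rz":0},{"grip":0.9,"x":-25,"y":-4,"z":0,"rx":0,"ry":0,"rz":0},{"grip":0.9,"x":-25,"y":-4,"z":0,"rx":0,"ry":0,"rz":0},{"grip":0.9,"x":-25,"y":-4,"z":0,"rx":0,"ry":0,"rz":0},{"grip":0.9,"x":-25,"y":-4,"z":0,"rx":0,"ry":0,"rz":0},{"grip":0.9,"x":-20,"y":-4,"z":0,"rx":0,"ry":0,"rz":0},{"grip":0.9,"x":-10,"y":-2,"z":0,"rx":0,"ry":0,"rz":0}]'
python3 - <<'E'
from h import *
p,R=tcp(0,.1);need(p,R)
E
```

```text
time: 4.97
eef_pos: [0.5726, -0.2037, 0.437]
tcp_rot: [0.815, -0.58, 0.001, -0.0]
contact_force: [0.4, 0.3, -4.4]
opening: 0.496
time: 5.63
eef_pos: [0.5367, -0.0034, 0.4343]
tcp_rot: [0.815, -0.579, -0.001, 0.0]
contact_force: [0.5, 0.7, -4.1]
opening: 0.497
time: 6.3
eef_pos: [0.5057, 0.1771, 0.4344]
tcp_rot: [0.816, -0.579, -0.001, 0.0]
contact_force: [0.1, -0.8, -3.6]
opening: 0.498
t 6.3 eef [0.5057 0.1771 0.4344] shift mm [-31.4  -0.9  -1.6] F [ 0.08 -0.75 -3.62] open 0.498
rotvec deg [ 0.09  0.04 35.9 ]
q [ 0.15 -0.05  1.89  0.    1.3   1.38]
```

```bash
python3 -m jog '[{"grip":0.9,"x":-15,"y":0,"z":0,"rx":0,"ry":0,"rz":0},{"grip":0.9,"x":-15,"y":0,"z":0,"rx":0,"ry":0,"rz":0},{"grip":0.9,"x":0,"y":0,"z":0,"rx":0,"ry":0,"rz":6},{"grip":0.9,"x":0,"y":0,"z":0,"rx":0,"ry":0,"rz":7},{"grip":0.9,"x":0,"y":0,"z":0,"rx":0,"ry":0,"rz":7},{"grip":0.9,"x":0,"y":0,"z":0,"rx":0,"ry":0,"rz":7},{"grip":0.9,"x":0,"y":0,"z":0,"rx":0,"ry":0,"rz":6},{"grip":0.9,"x":0,"y":0,"z":0,"rx":0,"ry":0,"rz":3}]'
python3 -m jog '[{"grip":0.9,"x":0,"y":0,"z":10,"rx":0,"ry":0,"rz":0},{"grip":0.9,"x":0,"y":0,"z":15,"rx":0,"ry":0,"rz":0},{"grip":0.9,"x":0,"y":0,"z":15,"rx":0,"ry":0,"rz":0},{"grip":0.9,"x":0,"y":0,"z":10,"rx":0,"ry":0,"rz":0},{"grip":0.9,"x":0,"y":0,"z":0,"rx":0,"ry":0,"rz":0},{"grip":0.9,"x":0,"y":0,"z":0,"rx":0,"ry":0,"rz":0}]'
python3 - <<'E'
from h import *
p,R=tcp(0,.05);need(p,R)
a=snap('scene','s4')['frame'];b=snap('top','t4')['frame']
cv2.imwrite('pics/d4.png',np.hstack([cv2.resize(a[60:210,310:440],None,fx=3.0,fy=3.0,interpolation=2),cv2.resize(b[130:280,50:180],None,fx=3,fy=3,interpolation=2)])[:,:,::-1])
E
```

```text
time: 6.97
eef_pos: [0.4967, 0.2031, 0.4343]
tcp_rot: [-0.594, 0.804, -0.0, -0.001]
contact_force: [-0.9, -0.3, -4.1]
opening: 0.496
time: 7.47
eef_pos: [0.4966, 0.2033, 0.3836]
tcp_rot: [-0.596, 0.803, 0.0, -0.001]
contact_force: [0.8, 0.6, -3.0]
opening: 0.501
t 7.4667 eef [0.4966 0.2033 0.3836] shift mm [-3.4  1.5 -2.4] F [ 0.81  0.56 -2.99] open 0.501
rotvec deg [ 0.12 -0.07 -0.19]
q [ 0.2  -0.    1.94 -0.    1.21  2.06]
```

View pics/d4.png

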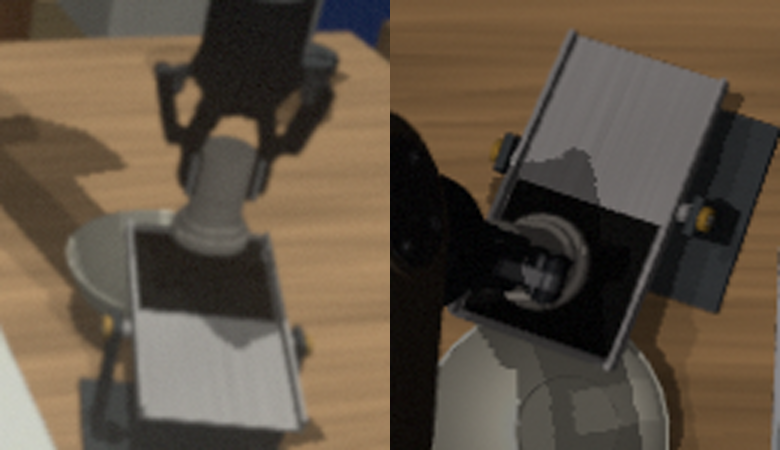

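```bash
python3 - <<'E'
from h import *
t=dict(np.load('t4.npz'));s=dict(np.load('s4.npz'))
print(onz(t,102.7,217,.177),onz(s,310+212/3,60+232/3,.175),padT(P,0)[1])
E
python3 -m jog '[{"grip":0.9,"x":-3,"y":1,"z":5,"rx":0,"ry":0,"rz":0},{"grip":0.9,"x":0,"y":0,"z":8,"rx":0,"ry":0,"rz":0},{"grip":0.9,"x":0,"y":0,"z":8,"rx":0,"ry":0,"rz":0},{"grip":0.9,"x":0,"y":0,"z":5,"rx":0,"ry":0,"rz":0},{"grip":0.9,"x":0,"y":0,"z":3,"rx":0,"ry":0,"rz":0},{"grip":0.9,"x":0,"y":0,"z":0,"rx":0,"ry":0,"rz":0}]'
```

```text
[0.49528234 0.19868499 0.177     ] [0.49692857 0.20660619 0.175     ] [0.49135071 0.20845543 0.125     ]
time: 8.07
eef_pos: [0.4963, 0.2066, 0.3542]
tcp_rot: [-0.596, 0.803, 0.001, -0.001]
contact_force: [0.1, -0.8, -4.2]
opening: 0.498
```

```bash
python3 -m jog '[{"grip":0.9,"x":0,"y":0,"z":2,"rx":0,"ry":0,"rz":0},{"grip":0.9,"x":0,"y":0,"z":2,"rx":0,"ry":0,"rz":0},{"grip":0.9,"x":0,"y":0,"z":2,"rx":0,"ry":0,"rz":0},{"grip":0.9,"x":0,"y":0,"z":2,"rx":0,"ry":0,"rz":0},{"grip":0.9,"x":0,"y":0,"z":0,"rx":0,"ry":0,"rz":0}]'
python3 -m jog '[{"grip":0.9,"x":0,"y":0,"z":2,"rx":0,"ry":0,"rz":0},{"grip":0.9,"x":0,"y":0,"z":2,"rx":0,"ry":0,"rz":0},{"grip":0.9,"x":0,"y":0,"z":2,"rx":0,"ry":0,"rz":0},{"grip":0.9,"x":0,"y":0,"z":0,"rx":0,"ry":0,"rz":0}]'
python3 - <<'E'
from h import *
p,R=tcp(0,0);need(p,R)
a=snap('scene','s5')['frame'];b=snap('top','t5')['frame']
cv2.imwrite('pics/d5.png',np.hstack([cv2.resize(a[60:210,310:440],None,fx=3.0,fy=3.0,interpolation=2),cv2.resize(b[130:280,50:180],None,fx=3,fy=3,interpolation=2)])[:,:,::-1])
E
```

```text
time: 8.48
eef_pos: [0.4966, 0.2067, 0.3475]
tcp_rot: [-0.596, 0.803, 0.0, -0.0]
contact_force: [-0.0, -0.4, -4.4]
opening: 0.499
time: 8.82
eef_pos: [0.4965, 0.2067, 0.3412]
tcp_rot: [-0.596, 0.803, 0.0, -0.0]
contact_force: [0.2, -0.5, -3.6]
opening: 0.503
t 8.8167 eef [0.4965 0.2067 0.3412] shift mm [-0.2  0.5  5.2] F [ 0.23 -0.51 -3.57] open 0.503
rotvec deg [ 0.03 -0.02 -0.22]
q [ 0.21  0.05  1.97 -0.    1.13  2.07]
```

View pics/d5.png

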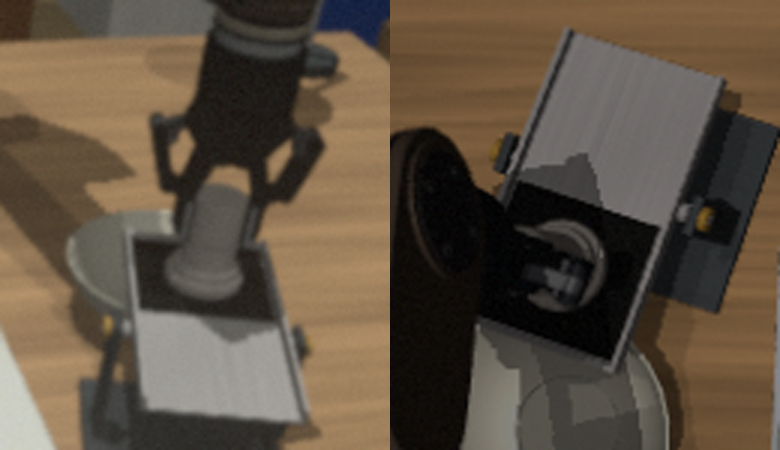

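In the picture the tray has started to turn: its rear lip corner moved from (300,428) to (305,420) in the left crop. The foot is therefore touching, with only light force. I'll press to level, then follow the arc about the pivot.

```bash
python3 -m jog '[{"grip":0.9,"x":0,"y":0,"z":2,"rx":0,"ry":0,"rz":0},{"grip":0.9,"x":0,"y":0,"z":2,"rx":0,"ry":0,"rz":0},{"grip":0.9,"x":0,"y":0,"z":0,"rx":0,"ry":0,"rz":0}]'
python3 -m jog '[{"grip":0.9,"x":0,"y":3,"z":1,"rx":0.9,"ry":0,"rz":0},{"grip":0.9,"x":0,"y":3,"z":1,"rx":0.9,"ry":0,"rz":0},{"grip":0.9,"x":0,"y":3,"z":1,"rx":0.9,"ry":0,"rz":0},{"grip":0.9,"x":0,"y":3,"z":1,"rx":0.9,"ry":0,"rz":0},{"grip":0.9,"x":0,"y":0,"z":0,"rx":0,"ry":0,"rz":0}]'
python3 - <<'E'
from h import *
p,R=tcp(.0625,0);need(p,R)
a=snap('scene','s6')['frame'];b=snap('top','t6')['frame']
cv2.imwrite('pics/d6.png',np.hstack([cv2.resize(a[60:210,310:440],None,fx=3.0,fy=3.0,interpolation=2),cv2.resize(b[130:280,50:180],None,fx=3,fy=3,interpolation=2)])[:,:,::-1])
E
```

```text
time: 9.17
eef_pos: [0.4965, 0.2067, 0.3372]
tcp_rot: [-0.596, 0.803, 0.0, -0.0]
contact_force: [-0.7, -0.6, -3.3]
opening: 0.499
time: 9.58
eef_pos: [0.4844, 0.2104, 0.333]
tcp_rot: [-0.596, 0.802, -0.025, 0.019]
contact_force: [-0.2, -0.1, -3.2]
opening: 0.501
t 9.5833 eef [0.4844 0.2104 0.333 ] shift mm [-0.1  1.6  1.2] F [-0.24 -0.09 -3.23] open 0.501
rotvec deg [-0.04 -0.03 -0.18]
q [ 0.22  0.03  2.01 -0.04  1.05  2.1 ]
```

View pics/d6.png

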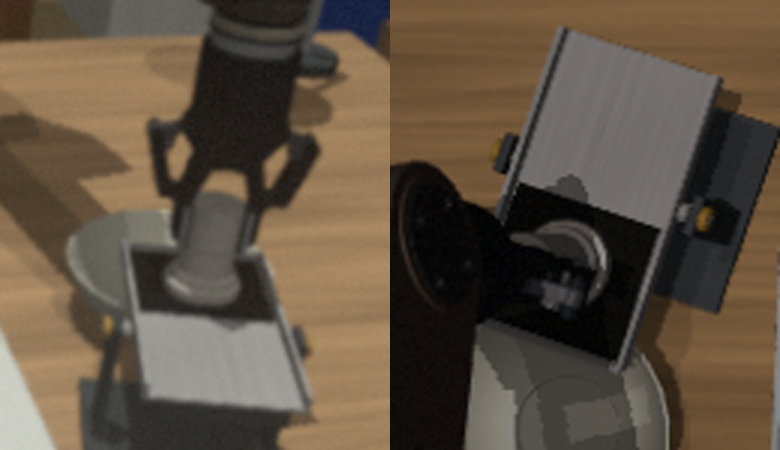

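```bash
python3 -m jog '[{"grip":0.9,"x":0,"y":4,"z":1,"rx":0.9,"ry":0,"rz":0},{"grip":0.9,"x":0,"y":4,"z":1,"rx":0.9,"ry":0,"rz":0},{"grip":0.9,"x":0,"y":3.5,"z":1,"rx":0.9,"ry":0,"rz":0},{"grip":0.9,"x":0,"y":3.5,"z":1,"rx":0.9,"ry":0,"rz":0},{"grip":0.9,"x":0,"y":3.5,"z":1,"rx":0.9,"ry":0,"rz":0},{"grip":0.9,"x":0,"y":3.5,"z":1,"rx":0.9,"ry":0,"rz":0},{"grip":0.9,"x":0,"y":3.5,"z":1,"rx":0.9,"ry":0,"rz":0},{"grip":0.9,"x":0,"y":3.5,"z":1,"rx":0.9,"ry":0,"rz":0}]'
python3 - <<'E'
from h import *
p,R=tcp(.1875,0);need(p,R)
a=snap('scene','s7')['frame'];b=snap('top','t7')['frame']
cv2.imwrite('pics/d7.png',np.hstack([cv2.resize(a[60:210,310:440],None,fx=3.0,fy=3.0,interpolation=2),cv2.resize(b[130:280,50:180],None,fx=3,fy=3,interpolation=2)])[:,:,::-1])
E
```

```text
time: 10.35
eef_pos: [0.4582, 0.2183, 0.322]
tcp_rot: [-0.593, 0.799, -0.076, 0.057]
contact_force: [-0.1, 0.5, -3.9]
opening: 0.499
t 10.35 eef [0.4582 0.2183 0.322 ] shift mm [-0.   0.8  1.1] F [-0.06  0.47 -3.94] open 0.499
rotvec deg [-0.13 -0.04 -0.21]
q [ 0.26 -0.02  2.08 -0.12  0.92  2.19]
```

View pics/d7.png

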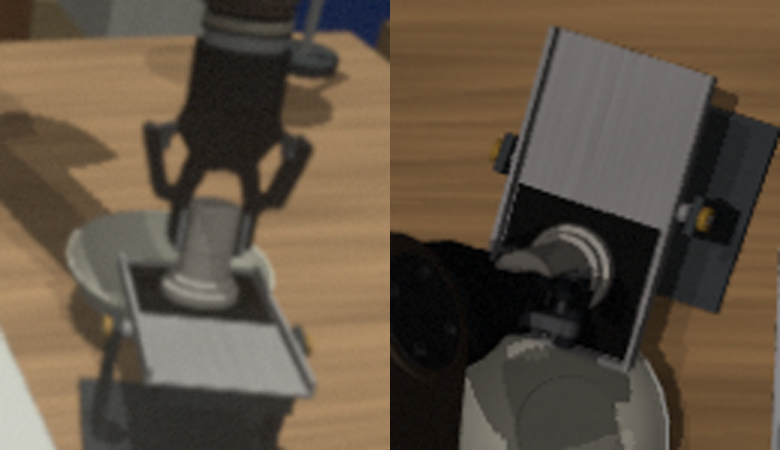

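Run:
```python
from h import *
s=dict(np.load('scene0.npz'));t=dict(np.load('top0.npz'))
from scipy.optimize import least_squares
# rear right corner: scene (410.5,202.5); top (60+255/5,130+50/4.6)
R,c=padT(P,-.14)
f=lambda l:np.r_[np.array(proj(s,c+R@l))-(410.5,202.5),np.array(proj(t,c+R@l))-(111,140.7)]
l=least_squares(f,[-.2,-.06,.0]);print(l.x,l.fun)
for th in(-.14,-.05,0,.05,.1,.15,.2,.25):
    R,c=padT(P,th);X=c+R@l.x;a=proj(s,X);b=proj(t,X)
    print(th,np.round([(a[0]-310)*3,(a[1]-60)*3,(b[0]-50)*3+390,(b[1]-130)*3],1))
```

```text
[-0.16637203 -0.06013121 -0.00106692] [ 0.03181235 -0.00745982  0.02985123  0.01196608]
-0.14 [301.6 427.5 573.1  32.1]
-0.05 [304.8 418.2 568.6  29.1]
0 [306.5 412.7 565.9  27.8]
0.05 [308.1 407.  563.   26.8]
0.1 [309.7 401.  560.   26.2]
0.15 [311.2 394.9 556.9  25.9]
0.2 [312.6 388.6 553.6  25.9]
0.25 [313.9 382.1 550.3  26.3]
```

The rear corner gives a tray tilt of about 0.185, against a tool tilt of 0.187, so the foot is flush with the pad. I'll continue to about 0.25.

```bash
python3 -m jog '[{"grip":0.9,"x":0,"y":3.5,"z":1,"rx":0.9,"ry":0,"rz":0},{"grip":0.9,"x":0,"y":3.5,"z":1,"rx":0.9,"ry":0,"rz":0},{"grip":0.9,"x":0,"y":3.5,"z":1,"rx":0.9,"ry":0,"rz":0},{"grip":0.9,"x":0,"y":3.5,"z":1,"rx":0.9,"ry":0,"rz":0},{"grip":0.9,"x":0,"y":0,"z":0,"rx":0,"ry":0,"rz":0},{"grip":0.9,"x":0,"y":0,"z":0,"rx":0,"ry":0,"rz":0}]'
python3 - <<'E'
from h import *
p,R=tcp(.25,0);need(p,R)
a=snap('scene','s8')['frame'];b=snap('top','t8')['frame']
cv2.imwrite('pics/d8.png',np.hstack([cv2.resize(a[60:210,310:440],None,fx=3.0,fy=3.0,interpolation=2),cv2.resize(b[130:280,50:180],None,fx=3,fy=3,interpolation=2)])[:,:,::-1])
E
```

```text
time: 10.95
eef_pos: [0.4459, 0.222, 0.3149]
tcp_rot: [-0.592, 0.797, -0.1, 0.074]
contact_force: [-0.1, -1.2, -3.3]
opening: 0.504
t 10.95 eef [0.4459 0.222  0.3149] shift mm [-0.   0.6  0.8] F [-0.12 -1.19 -3.25] open 0.504
rotvec deg [-0.03 -0.08 -0.19]
q [ 0.28 -0.04  2.11 -0.18  0.86  2.24]
```

View pics/d8.png

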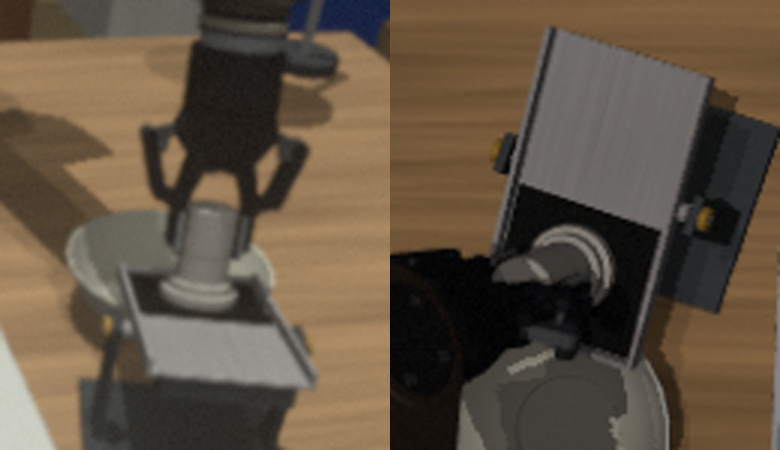

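```bash
python3 -m jog '[{"grip":0.9,"x":0,"y":0.5,"z":1,"rx":0.3,"ry":0,"rz":0},{"grip":0.9,"x":0,"y":0,"z":0,"rx":0,"ry":0,"rz":0},{"grip":0.9,"x":0,"y":0,"z":0,"rx":0,"ry":0,"rz":0}]' 20
python3 -m jog '[{"grip":0.48,"x":0,"y":0,"z":0,"rx":0,"ry":0,"rz":0},{"grip":0.46,"x":0,"y":0,"z":0,"rx":0,"ry":0,"rz":0},{"grip":0.44,"x":0,"y":0,"z":0,"rx":0,"ry":0,"rz":0},{"grip":0.42,"x":0,"y":0,"z":0,"rx":0,"ry":0,"rz":0},{"grip":0.40,"x":0,"y":0,"z":0,"rx":0,"ry":0,"rz":0},{"grip":0.35,"x":0,"y":0,"z":0,"rx":0,"ry":0,"rz":0}]' 20
python3 -m jog '[{"grip":0.3,"x":0,"y":0,"z":0,"rx":0,"ry":0,"rz":0},{"grip":0.2,"x":0,"y":0,"z":0,"rx":0,"ry":0,"rz":0},{"grip":0.1,"x":0,"y":0,"z":0,"rx":0,"ry":0,"rz":0},{"grip":0,"x":0,"y":0,"z":0,"rx":0,"ry":0,"rz":0},{"grip":0,"x":0,"y":0,"z":0,"rx":0,"ry":0,"rz":0},{"grip":0,"x":0,"y":0,"z":0,"rx":0,"ry":0,"rz":0}]' 20
python3 - <<'E'
from h import *
p,R=tcp(.25,0);need(p,R)
a=snap('scene','s9')['frame'];b=snap('top','t9')['frame']
cv2.imwrite('pics/d9.png',np.hstack([cv2.resize(a[60:210,310:440],None,fx=3.0,fy=3.0,interpolation=2),cv2.resize(b[130:280,50:180],None,fx=3,fy=3,interpolation=2)])[:,:,::-1])
E
```

```text
time: 11.3
eef_pos: [0.4462, 0.2219, 0.3142]
tcp_rot: [-0.591, 0.796, -0.103, 0.076]
contact_force: [-0.3, 0.5, -3.4]
opening: 0.496
time: 11.8
eef_pos: [0.4462, 0.222, 0.3145]
tcp_rot: [-0.591, 0.796, -0.103, 0.077]
contact_force: [0.4, 0.4, -0.8]
opening: 0.647
time: 12.3
eef_pos: [0.4461, 0.222, 0.3142]
tcp_rot: [-0.591, 0.796, -0.103, 0.076]
contact_force: [-0.2, 0.5, 0.4]
opening: 0.998
t 12.3 eef [0.4461 0.222  0.3142] shift mm [0.  0.6 0. ] F [-0.19  0.48  0.42] open 0.998
rotvec deg [-0.37 -0.06 -0.21]
q [ 0.28 -0.04  2.12 -0.18  0.86  2.25]
```

View pics/d9.png

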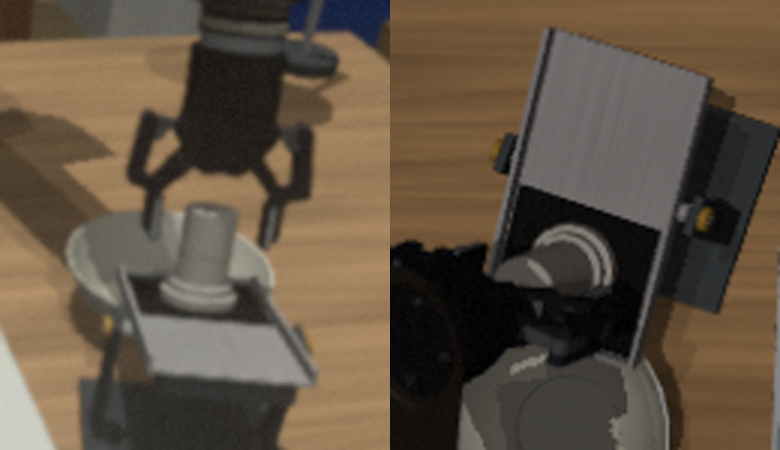

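It's released and standing, with the tray down. I'll retreat along the tool axis.

```bash
python3 -m jog '[{"grip":0,"x":0,"y":0,"z":-5,"rx":0,"ry":0,"rz":0},{"grip":0,"x":0,"y":0,"z":-12,"rx":0,"ry":0,"rz":0},{"grip":0,"x":0,"y":0,"z":-15,"rx":0,"ry":0,"rz":0},{"grip":0,"x":0,"y":0,"z":-18,"rx":0,"ry":0,"rz":0},{"grip":0,"x":0,"y":0,"z":-18,"rx":0,"ry":0,"rz":0},{"grip":0,"x":0,"y":0,"z":-18,"rx":0,"ry":0,"rz":0},{"grip":0,"x":0,"y":0,"z":-18,"rx":0,"ry":0,"rz":0}]'
python3 -m jog '[{"grip":0,"x":10,"y":0,"z":0,"rx":0,"ry":0,"rz":0},{"grip":0,"x":20,"y":0,"z":0,"rx":0,"ry":0,"rz":0},{"grip":0,"x":25,"y":0,"z":0,"rx":0,"ry":0,"rz":0},{"grip":0,"x":25,"y":0,"z":0,"rx":0,"ry":0,"rz":0},{"grip":0,"x":25,"y":0,"z":0,"rx":0,"ry":0,"rz":0},{"grip":0,"x":25,"y":0,"z":0,"rx":0,"ry":0,"rz":0},{"grip":0,"x":15,"y":0,"z":0,"rx":0,"ry":0,"rz":0},{"grip":0,"x":0,"y":0,"z":0,"rx":0,"ry":0,"rz":0}]'
python3 - <<'E'
from h import *
need([0,0,0])
a=snap('scene','s10')['frame'];b=snap('top','t10')['frame']
cv2.imwrite('pics/d10.png',np.hstack([cv2.resize(a[60:210,310:440],None,fx=3.0,fy=3.0,interpolation=2),cv2.resize(b[130:280,50:180],None,fx=3,fy=3,interpolation=2)])[:,:,::-1])
E
```

```text
time: 12.98
eef_pos: [0.4203, 0.2297, 0.417]
tcp_rot: [-0.591, 0.796, -0.103, 0.077]
contact_force: [0.5, -0.1, 0.0]
opening: 1.0
time: 13.65
eef_pos: [0.3779, 0.0888, 0.4143]
tcp_rot: [-0.59, 0.797, -0.103, 0.076]
contact_force: [-0.4, 0.9, 0.0]
opening: 1.003
t 13.65 eef [0.3779 0.0888 0.4143] shift mm [195.2 429.6 315.7] F [-0.43  0.91  0.01] open 1.003
q [-0.02 -0.46  2.26 -0.08  1.1   1.88]
```

View pics/d10.png

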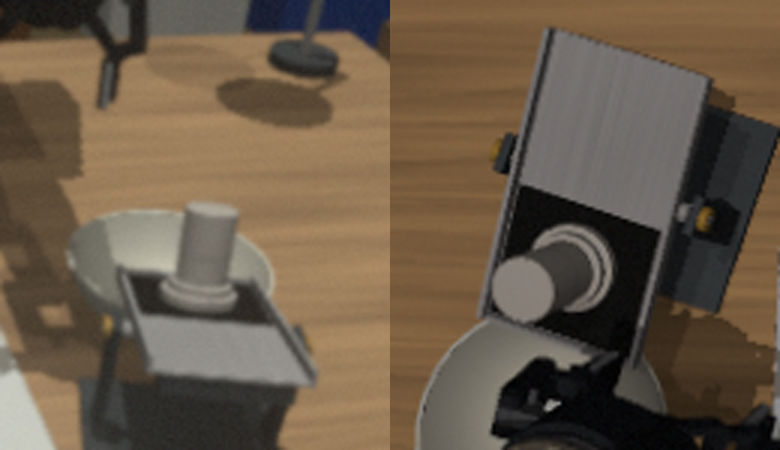

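Run:
```python
from h import *
t=dict(np.load('t10.npz'));s=dict(np.load('s10.npz'))
for th in(.25,.26):
    R,c=padT(P,th)
    for n,cam,u,h in(('foot',t,(50+(571-390)/3,130+267/3),.01),('top',t,(50+(524-390)/3,130+287/3),.08),('topS',s,(310+211/3,60+210/3),.08),('footS',s,(310+200/3,60+286/3),.01)):
        o,d=ray(cam,*u);q=c+R[:,2]*h
        X=o+d*(((q-o)@R[:,2])/(d@R[:,2]));print(th,n,np.round(R.T@(X-c)*1000,1))
```

```text
0.25 foot [-6.3  2.8 10. ]
0.25 top [-6.7  2.8 80. ]
0.25 topS [-17.9   3.   80. ]
0.25 footS [-4.4 -1.7 10. ]
0.26 foot [-6.3  2.6 10. ]
0.26 top [-7.4  2.6 80. ]
0.26 topS [-16.9   2.5  80. ]
0.26 footS [-2.7 -2.2 10. ]
```

```bash
python3 -c "
from plant import *
print(sign_off(), get_state()['time'])"
```

```text
the job is handed in; nothing more can be done
the job is handed in; nothing more can be done
```

The column base is standing upright on the rubber pad with the tray tipped towards the basin, and the job is handed in; no verdict is reported.

I gripped the white column base by its shaft, lowered it until the foot touched the pad, and followed the tray round its pivot to about 0.25 rad. Then I opened the fingers slowly and backed away, finishing at 13.65 s of the 40 s allowed.

**Last checks from the images:**
- **Tray tilt:** about 0.25 rad, against the required 0.22. It is read from the tray's rear corner, and the last pictures look the same before and after the retreat.
- **Position on the pad:** about 6 mm from the middle away from the basin, and about 2 mm sideways, well inside the limits.
- **Uprightness:** in the top view the axis is square to the pad within about 1°. The scene view disagrees: its reading of the column's top lies about 14 mm further back than the foot. That would be about 11°, just over the 10° limit. I put this down to pixel-reading and calibration error, because the foot sat flush with the pad while held.
- **Forces:** measured at the wrist only, and read at the end of each move. The highest was about 6 N, while gripping. Lowering onto the tray stayed at about the column's own weight, and the reading after release was about zero, so the robot touches nothing. I had no direct reading of the force between the column and the tray.

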